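# Seal the pod canister with its inner lid and take the outer lid to the sink

### The arm

A 6-joint arm with a two-finger parallel gripper is mounted at the origin on a cart in front of the work surface, level with it; the furniture and walls round the work are solid. World frame = base frame: x ahead of the robot, y to its left, z up, the work surface at z = 0. Lengths are in m, angles in rad, forces in N, time in s.
With the tool pointing down it reaches from about 0.325 to 0.85 m from the base axis. Payload 15.5 kg.
Tool frame: the origin (TCP) lies between the finger pads; the fingertips stand finger_overhang ahead of it and the grasp point (between the pads) lies 6 mm ahead of it (finger_overhang is the distance from the TCP to the fingertips, in m); z points along the fingers, y is the line along which they close (so a half turn about z gives the same grasp; the last joint's range is limited). The gripper opens to 91 mm and grips with 3 to 60 N. Pads are 32 mm wide; open, the fingers measure 118 mm over their backs; the gripper's body (76 mm by 178 mm) begins 60 mm behind the grasp point.
Start: joints at [-1.236, 0.494, 1.345, -0, 1.302, -0.096], TCP at [0.261, -0.568, 0.239] pointing down, gripper open.
Joint ranges: [-2.91, 2.91], [-0.82, 2.16], [0.22, 2.67], [-1.22, 4.37], [0.12, 2.79], [-3.08, 3.08]. Speed limits (rad/s): [1.89, 1.89, 2.57, 3.01, 3.01, 3.01].

### API

Orientations are given as a rotation vector (axis times angle).
In Python, from workcell import * gives the robot as it stands. The module is installed in compiled form; this text tells all that it offers.
- The arm moves only by the tool servo_tool, never from a script. Its argument "increments" is a list of rows, each an object with "dp": the shift along the tool's x, y, z scaled (see below), a list of three; "rotation": the turn, a rotation vector about the tool's x, y, z scaled (see below), a list of three. In form: [{"dp": [dx, dy, dz], "rotation": [wx, wy, wz]}, ...]. A call has 1 to 5 rows; each row shifts and turns the commanded pose from where the row before left it, along the tool's axes as they then stand; what a row does not reach is not made up. The controller multiplies each number of a shift by 500 mm and each number of a turn by 180 degrees. A row lasts 1/12 s, in which the tool goes at most 41.7 mm and 7.16 degrees, less where a joint would pass 70% of its speed; a pose out of reach is approached as far as the arm can. A call with a number of a shift or a turn outside -1 to 1 is refused whole. A call with a gripper value outside its range is refused whole. "hand" is the opening, from 0 (shut) to 1 (fully open), set as the call begins (left out, the last holds). The fingers move at their own pace and stop on an object; "squeeze" is the grip in N (left out, the last holds). Time passes only in rows, so rows that do not move let the fingers close. It gives the time, the measured TCP pose, the force, the opening and the grip force at its end, in the units of the state.
- get_state(): the state, without advancing time (a new reading comes with each control period).
- grab_frame(name): name is "scene" or "top"; returns (picture, depth): 420x560x3 uint8, blue, green, red; 420x560 float32, m along the optical axis (not along the pixel's ray), 0 where there is no reading.
- calibration(name): a dict with "fov_y" (degrees; the focal length in pixels is half the picture's height over the tangent of half this angle, whatever the lens; pixels are square), "cx", "cy" (the principal point, pixels), "rvec" (rotation vector, rad) and "tvec" (3), from world to camera coordinates, as OpenCV has them. Camera axes: x right, y down, z forward; pixel columns grow to the right and rows downward; lengths in m; the calibration is good to about 2 mm. A picture is of the moment at which its call begins. calibration takes no time and is no camera call.
- finish_job(): hands the job in; it is judged then, once.
The state is a dict: "t": time; "qpos": joint angles; "qvel": joint speeds; "joint_torque": joint torques, N m; "tool_pos": TCP position; "ee_rot": TCP orientation; "contact_force": force on the tool from outside, world axes, zero at the start; "ft_torque": the same for the moment, N m; "gripper_width": finger opening in m; "finger_force": force on a finger pad.
Only numpy, scipy, OpenCV 4.12 (cv2) and the standard library are available. Lean on these libraries where they do the work, as an engineer would, in place of code of your own. Each camera call takes 0.05 s, during which the arm holds its last target. There are 200 camera calls.

### The job

The outer lid of the coffee-pod canister needs washing, but the pods must stay sealed by the inner lid, which is locked up inside the outer one: gently lower both lids together onto the canister, the inner lid's keys fully home in the notches of the neck. Then twist the outer lid anticlockwise to unlock it and lift it off alone, leaving the inner lid seated and the canister where it stands. Finish holding the outer lid up level in the gripper over the right-hand sink bowl, clear above worktop and sink, and leave the other things alone.

Things in the scene. Friction and masses are not known exactly. Their poses are not given: they have to be found in the camera images.
- canister: blue-grey round canister, steel bands, open top with coffee pods inside; loose, 1.2 to 1.7 kg. Origin: centre of its underside, z up. Body 112 mm across, 92 mm high to its flat shoulder, on which a bare steel neck stands: 88 mm outside, 76 mm inside diameter, z = 92 to 112. Same after a half turn.
- canister_mouth (a point): centre of the neck's top edge, canister z = 112; axes as the canister's. Two notches 16 mm wide, 15 mm deep are cut through the neck from its top at +x and -x, with a red dot on the body below each. They take the inner lid's keys and stop it turning (4 degrees of play). The shoulder is a hard stop for the outer lid, which can be twisted resting on it or up to 2 mm above.
- outer_lid: blue-grey cap 104 mm across (96 inside), 44 mm high, 0.26 to 0.42 kg, wooden bar on top, a red dot beyond each end of the bar. Origin: centre of its lower rim, z up. At the start it stands on its rim on the worktop, the inner lid hanging locked inside. Seated, its rim rests on the canister's shoulder (canister z = 92), 2 to 3 mm of play round the neck. Same after a half turn.
- outer_lid_bar (a point): centre of the wooden bar, 65 mm above the outer lid's rim, on the lid's axis; axes as the lid's. The bar is 76 mm long (x), 18 mm wide (y), and spans 54 to 76 mm above the rim, on two posts 12 mm high that stand 26 mm either side of the middle on the lid's flat top.
- inner_lid: white lid without a grip, hidden in the outer lid at the start, about 0.18 kg. Origin: centre of the underside of its flange (88 mm across, 5 thick), z up. Below is a plug 69 mm across, 14 mm deep, its end bevelled. Locked, it hangs with its origin 17 mm above the outer lid's rim, its x along the bar within 2 degrees. Seated, its origin is at canister_mouth, its x along the canister's.
- inner_lid_key (a point): foot of the inner lid's key at +x, 38 mm from the axis, 14 mm below the origin; another at -x. The keys are 10 mm wide, as deep as the plug and reach 41 mm from the axis: 3 mm to spare each side in a notch. Resting on the neck beside the notches, they leave the lid 14 mm too high.
- inner_lid_lug (a point): underside of the inner lid's lug at +y, 13 mm above its origin; another at -y, 34 degrees wide each, hooked over two shelves in the outer lid with 3 mm of vertical play. Once seated, with the outer lid down (no pull on the shelves), turning it anticlockwise from above by 45 to 125 degrees frees it to lift straight off: slight friction, no spring; clockwise a stop blocks it.
- sink_bowl (a point): a point above the near right part of the right-hand bowl of the white sink, at worktop height; fixed, axes as the world's. The bowl is open from x = 0.53 to 0.82 and y = 0.25 to 0.60; the outer lid's centre must end between x = 0.54 and 0.81, y = 0.27 and 0.59.
- mug_white: white mug, 68x98x98 mm with its handle, left of the work near the front edge; origin at the centre of its underside; stands apart, to be left alone.
- tumbler_steel: steel tumbler, upside down, 68 mm across, 92 mm high, at the back right; origin at the centre of its underside; stands apart, to be left alone.
- bowl_enamel: enamel bowl, white with a blue rim, 102 mm across, 43 mm high, behind the work; origin at the centre of its underside; stands apart, to be left alone.
- spice_box: tin spice box, 71x104x58 mm, left of the work near the front edge; origin at the centre of its underside; stands apart, to be left alone.
Not all that is in view belongs to the job. What is shaped like the outer_lid but yellow is not meant.

How it is judged:
By the outcome, as a careful person would: the job done as asked, in the order asked, and still so for the second after the job is handed in, while the arm keeps its last pose, push and grip.
It also fails if it takes over 54 s, if anything falls off the work surface, if the arm or the gripper's body presses on something with over 40 N, if the wrist force passes 120 N, or if a joint passes its speed limit or range.

## Working session

There is one attempt and no reset: what is moved stays moved. The work goes in short steps, Python scripts to look and compute and a tool call to move; the robot and the scene stay as the last step left them, time stands still between calls to the robot, and variables do not carry over. Pictures are saved under pics/ and viewed, at most 10 in all, crops included, and the job is handed in when it is done.

Besides the shell and the picture viewer there is one more tool, called after ">>>" as name(argument=value, ...) on one line, values as JSON. servo_tool: Moves the arm, as the interface text tells. Shifts and turns lie within -1 to 1; 1 stands for 500 mm of shift or 180 degrees of turn. Its arguments: {"type":"object","properties":{"increments":{"type":"array","items":{"type":"object","properties":{"dp":{"type":"array","items":{"type":"number"}},"rotation":{"type":"array","items":{"type":"number"}}}}},"hand":{"type":"number"},"squeeze":{"type":"number"}},"required":["increments"]}

```bash
mkdir -p pics; cat > h.py <<'E'
import numpy as np, cv2
from workcell import *
def cam(n):
    c=calibration(n); f=210/np.tan(np.radians(c["fov_y"])/2)
    R=cv2.Rodrigues(np.array(c["rvec"],float))[0]; t=np.array(c["tvec"],float)
    return f,c["cx"],c["cy"],R,t
def ray(n,u,v,z):
    f,cx,cy,R,t=cam(n); o=-R.T@t; d=R.T@np.array([(u-cx)/f,(v-cy)/f,1]); return o+d*(z-o[2])/d[2]
def proj(n,p):
    f,cx,cy,R,t=cam(n); q=R@np.array(p)+t; return f*q[0]/q[2]+cx,f*q[1]/q[2]+cy
def cloud(n,D):
    f,cx,cy,R,t=cam(n); v,u=np.mgrid[:420,:560]; P=np.stack([(u-cx)/f*D,(v-cy)/f*D,D],-1); return (P-t)@R
E
python3 - <<'E'
from h import *
for n in("scene","top"):
    i,d=grab_frame(n); cv2.imwrite(f"pics/{n}0.png",i); np.save(f"pics/{n}0.npy",d)
    f,cx,cy,R,t=cam(n); print(n,f,cx,cy,-R.T@t,R[2])
print(get_state())
E
```

```text
scene 545.4802945377412 279.47087928349225 214.63770429219502 [0.07970926 0.94433728 1.16651105] [ 0.32243048 -0.59010314 -0.74014652]
top 494.34631223818064 273.10519918753744 206.21678962097684 [0.35050675 0.06865126 1.34046178] [ 0.14942611  0.01048816 -0.98871727]
{'t': 0.1, 'qpos': array([-1.23549971e+00,  4.94077216e-01,  1.34605931e+00, -1.88839930e-05,
        1.30249211e+00, -9.55084208e-02]), 'qvel': array([ 0.00056896, -0.0007792 , -0.00164948, -0.00056646,  0.00204609,
        0.00069813]), 'joint_torque': array([ 1.39392709e-03, -8.80243349e+01, -3.82544911e+01,  7.10422662e-02,
        4.83518781e-02, -1.75148830e-05]), 'tool_pos': array([ 0.26089245, -0.56760504,  0.23842847]), 'ee_rot': array([-3.06798748e+00, -6.71274410e-01,  2.22958227e-04]), 'contact_force': array([-0.20216399, -0.57812149, -0.99563647]), 'ft_torque': array([-0.01400194,  0.02910476, -0.00295976]), 'finger_force': 0.0, 'gripper_width': 0.09104863055418197}
```

View pics/top0.png

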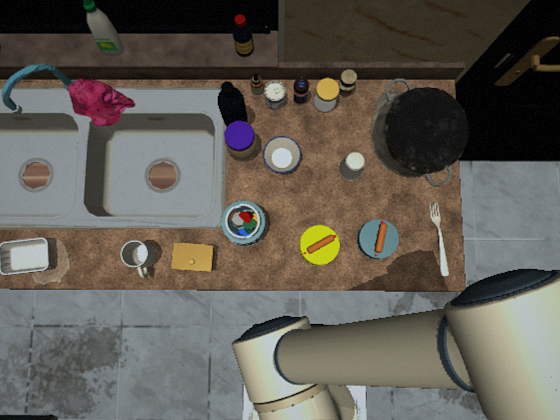

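View pics/scene0.png

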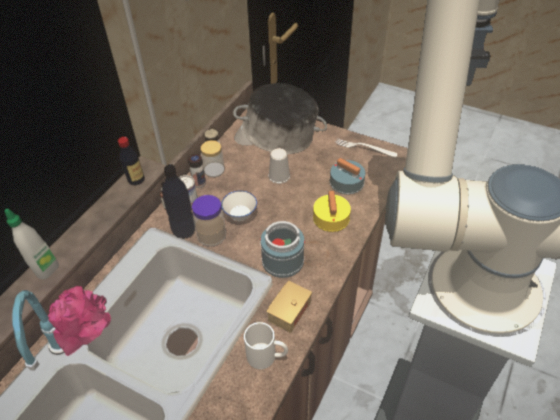

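The top picture shows the canister at (244,222). Two things could be taken for the outer lid: the blue-grey cap at (379,239), scene (348,176), and the yellow one at (320,245), scene (332,212). I choose the blue-grey one, and the crops check that choice. In the scene picture the canister is at (283,248).

```bash
python3 - <<'E'
from h import *
a=cv2.imread("pics/top0.png"); b=cv2.imread("pics/scene0.png")
r=lambda i,u,v,h=35:cv2.resize(i[v-h:v+h,u-h:u+h],(390,290*390//290//1),interpolation=cv2.INTER_CUBIC)[:,:]
f=lambda i,u,v,h: cv2.resize(i[v-h:v+h,u-h:u+h],(300,300),interpolation=cv2.INTER_CUBIC)
cv2.imwrite("pics/crop.png",np.vstack([np.hstack([f(a,379,239,30),f(a,244,222,30)]),np.hstack([f(b,348,176,30),f(b,283,248,35)])]))
D=np.load("pics/top0.npy"); P=cloud("top",D)
for u,v in[(379,239),(379,225),(365,240),(392,240),(244,222),(230,222),(340,190),(162,150),(180,200)]: print(u,v,P[v,u].round(3))
E
```

```text
379 239 [ 0.458 -0.189  0.074]
379 225 [ 0.497 -0.196  0.049]
365 240 [ 0.458 -0.159  0.045]
392 240 [ 0.458 -0.23   0.042]
244 222 [0.503 0.158 0.056]
230 222 [0.508 0.2   0.007]
340 190 [ 0.599 -0.101 -0.002]
162 150 [ 0.749  0.429 -0.142]
180 200 [ 0.593  0.368 -0.143]
```

View pics/crop.png

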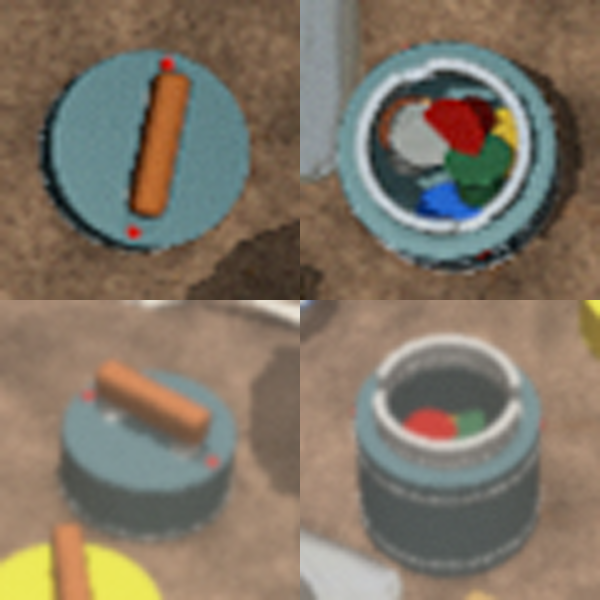

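The crops confirm the blue-grey lid: an orange-brown bar with red dots at top (382,222) and (376,255). The canister's notches show in the scene at about (267,233) and (299,233), and in the top view a red dot is at about (251,243). Next I measure.

```bash
python3 - <<'E'
from h import *
from scipy.optimize import least_squares
def fit(xy):
    s=least_squares(lambda p:np.hypot(xy[:,0]-p[0],xy[:,1]-p[1])-p[2],[*xy.mean(0),.045],loss="soft_l1",f_scale=.002).x; return s
def reds(i,u,v,h):
    j=i.astype(int); m=((j[...,2]-np.maximum(j[...,1],j[...,0]))>45)
    k=np.zeros_like(m); k[v-h:v+h,u-h:u+h]=1; n,l,st,c=cv2.connectedComponentsWithStats((m&k).astype(np.uint8)); return [(st[q,4],c[q].round(1)) for q in range(1,n)]
C={}
for n in("top","scene"):
    i=cv2.imread(f"pics/{n}0.png"); P=cloud(n,np.load(f"pics/{n}0.npy")); C[n]=P
    print(n,"lid reds"); L=(379,239) if n=="top" else (348,176); K=(244,222) if n=="top" else (283,248)
    for a,c in reds(i,*L,30): print(a,c,ray(n,*c,.044).round(4))
    print("can reds")
    for a,c in reds(i,*K,40): print(a,c,ray(n,*c,.112).round(4),ray(n,*c,.085).round(4))
    z=P[...,2]; near=lambda x,y,r:np.hypot(P[...,0]-x,P[...,1]-y)<r
    m=near(.503,.155,.08)&(abs(z-.112)<.006); s=fit(P[m][:,:2]); print("neck",m.sum(),s.round(4),np.median(P[m][:,2]))
    m2=near(*s[:2],.07)&(abs(z-.092)<.005); print("shoulder",m2.sum(),fit(P[m2][:,:2]).round(4),np.median(P[m2][:,2]))
    m=near(.458,-.193,.08)&(abs(z-.044)<.008); 
    h=cv2.findContours(m.astype(np.uint8),0,1)[0]; h=max(h,key=cv2.contourArea)[:,0]; pts=np.array([ray(n,*p,.044)[:2] for p in h]); print("lid top",m.sum(),fit(pts).round(4),np.median(z[m]))
    j=i.astype(int); o=(j[...,2]>j[...,0]+50)&(j[...,1]>j[...,0]+5)&near(.458,-.193,.055)&(z>.05)
    h=max(cv2.findContours(o.astype(np.uint8),0,1)[0],key=cv2.contourArea); r=cv2.minAreaRect(h); bx=cv2.boxPoints(r); q=np.array([ray(n,*p,.076)[:2] for p in bx]); print("bar",o.sum(),q.mean(0).round(4),q.round(3).tolist())
    # notch polar: brightness of neck ring at z .112 by polar sampling
    c=s[:2]; g=cv2.cvtColor(i,6); print("polar")
    row=[]
    for th in range(0,360,5):
        a=np.radians(th); row.append(int(np.mean([g[int(round(v)),int(round(u))] for rr in(.039,.041,.043) for u,v in[proj(n,[c[0]+rr*np.cos(a),c[1]+rr*np.sin(a),.112])]])))
    print(row)
E
```

```text
top lid reds
174 [380.7 236.6] [ 0.4668 -0.2001  0.044 ]
6 [375.2 255.2] [ 0.4181 -0.1845  0.044 ]
can reds
3 [234. 212.] [0.5212 0.1798 0.112 ] [0.5249 0.1823 0.085 ]
113 [245.6 216.2] [0.5106 0.1505 0.112 ] [0.5141 0.1523 0.085 ]
6 [230.5 216.5] [0.5097 0.1884 0.112 ] [0.5132 0.191  0.085 ]
2 [250.5 242.5] [0.4447 0.1375 0.112 ] [0.4468 0.139  0.085 ]
neck 224 [0.4991 0.1581 0.041 ] 0.11165016333221825
shoulder 538 [0.4996 0.1583 0.0502] 0.09225672424973008
lid top 1012 [ 0.4617 -0.1947  0.0511] 0.04378156397625077
bar 199 [ 0.4627 -0.1934] [[0.428, -0.177], [0.5, -0.193], [0.497, -0.21], [0.425, -0.194]]
polar
[184, 189, 174, 168, 197, 183, 184, 173, 162, 157, 156, 166, 185, 150, 178, 141, 186, 172, 164, 166, 185, 189, 156, 179, 164, 169, 186, 188, 179, 167, 166, 186, 161, 192, 154, 168, 169, 143, 141, 188, 188, 196, 170, 161, 177, 154, 151, 171, 165, 159, 160, 175, 172, 148, 157, 146, 185, 184, 163, 196, 186, 169, 189, 181, 184, 186, 189, 166, 185, 170, 158, 185]
scene lid reds
98 [347.6 164.1] [ 0.479  -0.2255  0.044 ]
4 [335.5 164.5] [ 0.5111 -0.2077  0.044 ]
3 [360.3 177.7] [ 0.4227 -0.1872  0.044 ]
87 [331.8 198.1] [ 0.4643 -0.0734  0.044 ]
can reds
74 [278.  241.6] [0.5005 0.1861 0.112 ] [0.5113 0.1667 0.085 ]
neck 266 [0.5026 0.1615 0.041 ] 0.11198894202708826
shoulder 448 [0.5013 0.1643 0.0472] 0.09269200920310379
lid top 544 [ 0.4657 -0.1873  0.0504] 0.0449972037415742
bar 150 [ 0.466  -0.1887] [[0.502, -0.184], [0.504, -0.211], [0.43, -0.193], [0.429, -0.167]]
polar
[194, 167, 144, 130, 141, 174, 197, 203, 187, 182, 191, 180, 171, 182, 177, 184, 175, 182, 179, 177, 178, 172, 178, 178, 177, 175, 186, 175, 178, 178, 168, 185, 186, 179, 200, 196, 201, 193, 204, 195, 157, 130, 127, 147, 186, 181, 194, 177, 185, 183, 181, 176, 172, 170, 174, 175, 180, 177, 189, 184, 185, 171, 182, 175, 185, 185, 182, 188, 182, 192, 179, 192]
```

```bash
cat >> h.py <<'E'
import sys
def plan(x,y,z,yaw,nmax=None):
    """tool-frame increments (scaled) from current pose to TCP x,y,z with tool-x yaw deg, shift before turn"""
    s=get_state(); R=cv2.Rodrigues(s["ee_rot"])[0]; d=R.T@(np.array([x,y,z])-s["tool_pos"])
    a=np.radians(yaw); T=np.array([[np.cos(a),np.sin(a),0],[np.sin(a),-np.cos(a),0],[0,0,-1]]).T
    w=cv2.Rodrigues(R.T@T)[0].ravel(); print("yaw now",np.degrees(np.arctan2(R[1,0],R[0,0])).round(2),"dp tot",(d/.5).round(4),"rot tot",(w/np.pi).round(4),"min rows",np.ceil(np.linalg.norm(d)/.0417),np.ceil(np.degrees(np.linalg.norm(w))/7.16))
E
python3 - <<'E'
from h import *
import workcell; print(finger_overhang if 'finger_overhang' in globals() else [k for k in dir(workcell) if k[0]!='_'])
for z in(.075,.082,.088): print(z,[ray("scene",u,v,z).round(4) for u,v in((261.3,238.7),(304.7,241.9))],ray("top",251.2,243,z).round(4))
for u,v in((266.7,233.5),(298.6,233.5)): print(ray("scene",u,v,.108).round(4))
P=cloud("scene",np.load("pics/scene0.npy")); Q=cloud("top",np.load("pics/top0.npy"))
for n,X in(("scene",P),("top",Q)):
  m=(abs(X[...,2])<.02)&(X[...,0]>.4)&(X[...,0]<.6)&(abs(X[...,1])<.25); print(n,"table z",np.median(X[m][:,2]))
plan(.4625,-.1935,.171,-13)
E
```

```text
0.025
0.075 [array([0.5587, 0.1702, 0.075 ]), array([0.453 , 0.1296, 0.075 ])] [0.4463 0.1377 0.075 ]
0.082 [array([0.5556, 0.1751, 0.082 ]), array([0.4506, 0.1348, 0.082 ])] [0.4458 0.1374 0.082 ]
0.088 [array([0.553 , 0.1794, 0.088 ]), array([0.4486, 0.1393, 0.088 ])] [0.4453 0.137  0.088 ]
[0.5401 0.1724 0.108 ]
[0.4675 0.1363 0.108 ]
scene table z 0.0017216268428573572
top table z 0.00019840317437412833
yaw now 24.68 dp tot [ 0.6788 -0.5113  0.1354] rot tot [-3.000e-04  1.000e-04  2.094e-01] min rows 11.0 6.0
```

>>> servo_tool(increments=[{"dp": [0.0485, -0.0365, 0.0], "rotation": [0, 0, 0]}, {"dp": [0.0485, -0.0365, 0.0], "rotation": [0, 0, 0]}, {"dp": [0.0485, -0.0365, 0.0], "rotation": [0, 0, 0]}, {"dp": [0.0485, -0.0365, 0.0], "rotation": [0, 0, 0]}, {"dp": [0.0485, -0.0365, 0.0], "rotation": [0, 0, 0]}], hand=1, squeeze=40)

```text
t: 0.52
tool_pos: [0.3333, -0.4329, 0.2386]
ee_rot: [-3.069, -0.671, 0.0]
contact_force: [0.1, -0.6, 0.5]
gripper_width: 0.0914
finger_force: 0.0
```

>>> servo_tool(increments=[{"dp": [0.0485, -0.0365, 0.0], "rotation": [0, 0, 0]}, {"dp": [0.0485, -0.0365, 0.0], "rotation": [0, 0, 0]}, {"dp": [0.0485, -0.0365, 0.0], "rotation": [0, 0, 0]}, {"dp": [0.0485, -0.0365, 0.0], "rotation": [0, 0, 0]}, {"dp": [0.0485, -0.0365, 0.0], "rotation": [0, 0, 0]}])

```text
t: 0.93
tool_pos: [0.4055, -0.2993, 0.2388]
ee_rot: [-3.069, -0.671, 0.0]
contact_force: [0.2, -0.1, -0.8]
gripper_width: 0.0916
finger_force: 0.0
```

>>> servo_tool(increments=[{"dp": [0, 0, 0.02], "rotation": [0, 0, 0.035]}, {"dp": [0, 0, 0.02], "rotation": [0, 0, 0.035]}, {"dp": [0, 0, 0.02], "rotation": [0, 0, 0.035]}, {"dp": [0, 0, 0.02], "rotation": [0, 0, 0.035]}, {"dp": [0, 0, 0.02], "rotation": [0, 0, 0.035]}])

```text
t: 1.35
tool_pos: [0.4051, -0.3006, 0.1883]
ee_rot: [-3.135, 0.195, 0.0]
contact_force: [0.3, -0.2, 0.8]
gripper_width: 0.0912
finger_force: 0.0
```

```bash
python3 -c "
from h import *
print(get_state()['tool_pos'],get_state()['qpos'])
plan(.4625,-.1935,.150,-13)"
```

```text
[ 0.40507322 -0.30055933  0.18829008] [-7.56806474e-01  3.87934958e-01  1.70207785e+00  2.87495013e-05
  1.05196748e+00  9.38166490e-01]
yaw now -7.12 dp tot [ 0.0875 -0.2267  0.0766] rot tot [-0.0001  0.0001  0.0327] min rows 4.0 1.0
```

>>> servo_tool(increments=[{"dp": [0.022, -0.0565, 0.0], "rotation": [0, 0, 0]}, {"dp": [0.022, -0.0565, 0], "rotation": [0, 0, 0]}, {"dp": [0.022, -0.0565, 0.03], "rotation": [0, 0, 0]}, {"dp": [0.022, -0.0565, 0.046], "rotation": [0, 0, 0.0327]}, {"dp": [0, 0, 0], "rotation": [0, 0, 0]}])

```text
t: 1.77
tool_pos: [0.4622, -0.1893, 0.1479]
ee_rot: [-3.118, 0.358, 0.006]
contact_force: [-2.7, 1.2, -0.8]
gripper_width: 0.0913
finger_force: 0.0
```

```bash
python3 - <<'E'
from h import *
for n in("scene","top"):
    i,d=grab_frame(n); cv2.imwrite(f"pics/{n}1.png",i); np.save(f"pics/{n}1.npy",d)
a=cv2.imread("pics/top1.png"); b=cv2.imread("pics/scene1.png")
f=lambda i,u,v,h: cv2.resize(i[v-h:v+h,u-h:u+h],(390,390),interpolation=cv2.INTER_CUBIC)
cv2.imwrite("pics/c1.png",np.hstack([f(a,379,239,45),f(b,348,170,45)]))
s=get_state(); print(s["tool_pos"],s["contact_force"]); plan(.4625,-.1935,.073,-13)
print(proj("top",s["tool_pos"]),proj("scene",s["tool_pos"]))
E
```

```text
[ 0.4620478  -0.19270014  0.15012513] [0.63434952 0.52822014 0.60741307]
yaw now -12.54 dp tot [0.0015 0.0014 0.1542] rot tot [-0.0002  0.0006  0.0025] min rows 2.0 1.0
(np.float64(386.70003531048906), np.float64(234.6373183911628)) (np.float64(351.4006512181231), np.float64(145.196591942304))
```

View pics/c1.png

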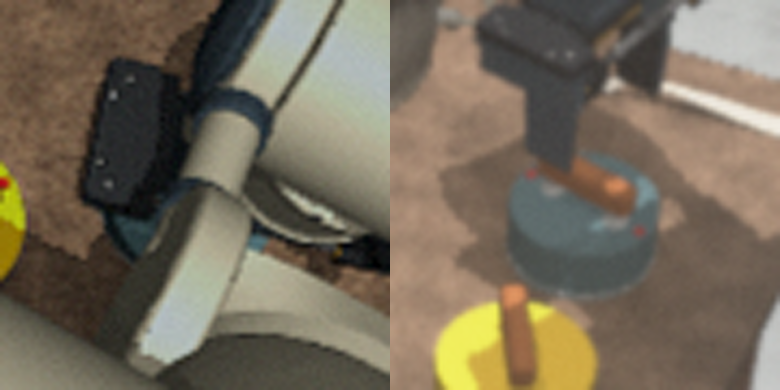

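The crop shows the open fingers straddling the bar, with the lid's red dots beside its ends. The arm hides the lid in the top view. I descend and grip.

>>> servo_tool(increments=[{"dp": [0.0015, 0.0015, 0.038], "rotation": [0, 0, 0.0025]}, {"dp": [0, 0, 0.038], "rotation": [0, 0, 0]}, {"dp": [0, 0, 0.038], "rotation": [0, 0, 0]}, {"dp": [0, 0, 0.038], "rotation": [0, 0, 0]}, {"dp": [0, 0, 0.0], "rotation": [0, 0, 0]}])

```text
t: 2.28
tool_pos: [0.4614, -0.1951, 0.0729]
ee_rot: [-3.12, 0.359, 0.005]
contact_force: [-0.6, 1.7, -0.6]
gripper_width: 0.0913
finger_force: 0.0
```

>>> servo_tool(increments=[{"dp": [0, 0, 0]}, {"dp": [0, 0, 0]}, {"dp": [0, 0, 0]}, {"dp": [0, 0, 0]}, {"dp": [0, 0, 0]}], hand=0, squeeze=40)

```text
invalid input at $.increments[0]: expected keys dp, rotation
```

>>> servo_tool(increments=[{"dp": [0, 0, 0]}, {"dp": [0, 0, 0]}, {"dp": [0, 0, 0]}, {"dp": [0, 0, 0]}, {"dp": [0, 0, 0]}])

```text
invalid input at $.increments[0]: expected keys dp, rotation
```

```bash
python3 -c "
from h import *
s=get_state();print(s['tool_pos'],s['ee_rot'],s['contact_force'],s['ft_torque'],s['gripper_width'])
plan(.48,.05,.25,21)"
```

```text
[ 0.46142508 -0.19512601  0.0729004 ] [-3.11981171  0.35919788  0.00477232] [-0.58276083  1.71423752 -0.57621013] [0.07452174 0.12585927 0.03131766] 0.0912718729618618
yaw now -13.14 dp tot [-0.0764 -0.4862 -0.3536] rot tot [-0.0005  0.0009 -0.1896] min rows 8.0 5.0
```

>>> servo_tool(increments=[{"dp": [0, 0, 0], "rotation": [0, 0, 0]}, {"dp": [0, 0, 0], "rotation": [0, 0, 0]}, {"dp": [0, 0, 0], "rotation": [0, 0, 0]}, {"dp": [0, 0, 0], "rotation": [0, 0, 0]}, {"dp": [0, 0, 0], "rotation": [0, 0, 0]}], hand=0, squeeze=40)

```text
t: 2.7
tool_pos: [0.4631, -0.195, 0.0757]
ee_rot: [3.12, -0.36, 0.002]
contact_force: [-0.1, 0.7, 1.2]
gripper_width: 0.061
finger_force: 0.0
```

>>> servo_tool(increments=[{"dp": [0, 0, 0], "rotation": [0, 0, 0]}, {"dp": [0, 0, 0], "rotation": [0, 0, 0]}, {"dp": [0, 0, 0], "rotation": [0, 0, 0]}, {"dp": [0, 0, 0], "rotation": [0, 0, 0]}, {"dp": [0, 0, 0], "rotation": [0, 0, 0]}])

```text
t: 3.12
tool_pos: [0.4628, -0.1947, 0.0749]
ee_rot: [-3.121, 0.36, 0.0]
contact_force: [0.1, -0.4, 0.8]
gripper_width: 0.0277
finger_force: 0.0
```

```bash
python3 -c "
from h import *
s=get_state();print(s['t'],s['tool_pos'],s['ee_rot'],s['contact_force'],s['ft_torque'],s['gripper_width'],s['finger_force'])
plan(.47,-.02,.25,21)"
```

```text
3.1167 [ 0.46279162 -0.19468668  0.07492586] [-3.12091245e+00  3.59699697e-01  5.66302931e-05] [ 0.07057678 -0.40743205  0.75965545] [0.02016537 0.06157543 0.00539339] 0.027699527969657186 0.0
yaw now -13.15 dp tot [-0.0655 -0.3435 -0.3501] rot tot [-0.      0.     -0.1897] min rows 6.0 5.0
```

>>> servo_tool(increments=[{"dp": [0, 0, 0], "rotation": [0, 0, 0]}, {"dp": [0, 0, 0], "rotation": [0, 0, 0]}, {"dp": [0, 0, 0], "rotation": [0, 0, 0]}, {"dp": [0, 0, 0], "rotation": [0, 0, 0]}, {"dp": [0, 0, 0], "rotation": [0, 0, 0]}])

```text
t: 3.53
tool_pos: [0.4628, -0.1947, 0.0749]
ee_rot: [-3.121, 0.36, 0.0]
contact_force: [0.4, 0.9, -0.7]
gripper_width: 0.0177
finger_force: 40.0
```

>>> servo_tool(increments=[{"dp": [0, 0, -0.01], "rotation": [0, 0, 0]}, {"dp": [0, 0, -0.03], "rotation": [0, 0, 0]}, {"dp": [0, 0, -0.06], "rotation": [0, 0, 0]}, {"dp": [0, 0, -0.08], "rotation": [0, 0, 0]}, {"dp": [0, 0, -0.08], "rotation": [0, 0, 0]}])

```text
t: 3.95
tool_pos: [0.4618, -0.1942, 0.2062]
ee_rot: [-3.12, 0.36, 0.004]
contact_force: [1.6, -0.2, -4.5]
gripper_width: 0.0177
finger_force: 40.0
```

>>> servo_tool(increments=[{"dp": [0, 0, -0.05], "rotation": [0, 0, 0]}, {"dp": [0, 0, -0.02], "rotation": [0, 0, 0]}, {"dp": [0, 0, 0], "rotation": [0, 0, 0]}, {"dp": [0, 0, 0], "rotation": [0, 0, 0]}, {"dp": [0, 0, 0], "rotation": [0, 0, 0]}])

```text
t: 4.37
tool_pos: [0.4621, -0.1944, 0.2388]
ee_rot: [-3.12, 0.36, 0.003]
contact_force: [1.0, 0.6, -5.6]
gripper_width: 0.0174
finger_force: 40.0
```

```bash
python3 -c "
from h import *
s=get_state();print(s['t'],s['tool_pos'],s['ee_rot'],s['contact_force'],s['ft_torque'],s['gripper_width'],s['finger_force'])
plan(.50,.01,.24,21)"
```

```text
4.3667 [ 0.46205523 -0.19435942  0.23877883] [-3.12012532e+00  3.59834717e-01  3.05690486e-03] [ 1.01548108  0.56319349 -5.58377637] [ 0.05953892 -0.00965253  0.02214653] 0.01743799035967108 39.995275139808655
yaw now -13.16 dp tot [-0.0191 -0.4153 -0.0022] rot tot [-0.0004  0.0006 -0.1898] min rows 5.0 5.0
```

>>> servo_tool(increments=[{"dp": [-0.0087, -0.04, 0], "rotation": [0, 0, 0]}, {"dp": [-0.0087, -0.07, 0], "rotation": [0, 0, 0]}, {"dp": [-0.0087, -0.08, 0], "rotation": [0, 0, 0]}, {"dp": [-0.0087, -0.08, 0], "rotation": [0, 0, 0]}, {"dp": [-0.0087, -0.08, 0], "rotation": [0, 0, 0]}])

```text
t: 4.78
tool_pos: [0.4805, -0.0177, 0.2385]
ee_rot: [-3.121, 0.361, 0.004]
contact_force: [1.2, 0.0, -4.1]
gripper_width: 0.0176
finger_force: 40.0
```

>>> servo_tool(increments=[{"dp": [-0.0087, -0.08, 0], "rotation": [0, 0, 0]}, {"dp": [-0.0087, -0.08, 0], "rotation": [0, 0, 0]}, {"dp": [-0.0087, -0.08, 0], "rotation": [0, 0, 0]}, {"dp": [-0.0087, -0.07, 0], "rotation": [0, 0, 0]}, {"dp": [-0.0087, -0.0455, 0], "rotation": [0, 0, 0]}])

```text
t: 5.2
tool_pos: [0.5001, 0.1618, 0.2383]
ee_rot: [3.121, -0.357, -0.004]
contact_force: [0.7, -1.6, -3.8]
gripper_width: 0.0175
finger_force: 40.0
```

>>> servo_tool(increments=[{"dp": [0, 0, 0], "rotation": [0, 0, -0.038]}, {"dp": [0, 0, 0], "rotation": [0, 0, -0.038]}, {"dp": [0, 0, 0], "rotation": [0, 0, -0.038]}, {"dp": [0, 0, 0], "rotation": [0, 0, -0.038]}, {"dp": [0, 0, 0], "rotation": [0, 0, -0.0378]}])

```text
t: 5.62
tool_pos: [0.4999, 0.1586, 0.2382]
ee_rot: [3.087, 0.582, -0.005]
contact_force: [0.5, 0.1, -3.5]
gripper_width: 0.0181
finger_force: 40.0
```

>>> servo_tool(increments=[{"dp": [0, 0, 0], "rotation": [0, 0, 0]}, {"dp": [0, 0, 0], "rotation": [0, 0, 0]}, {"dp": [0, 0, 0], "rotation": [0, 0, 0]}, {"dp": [0, 0, 0], "rotation": [0, 0, 0]}, {"dp": [0, 0, 0], "rotation": [0, 0, 0]}])

```text
t: 6.03
tool_pos: [0.5006, 0.1586, 0.2397]
ee_rot: [3.09, 0.57, -0.001]
contact_force: [0.5, -1.4, -4.1]
gripper_width: 0.018
finger_force: 40.0
```

```bash
python3 - <<'E'
from h import *
for n in("scene","top"):
    i,d=grab_frame(n); cv2.imwrite(f"pics/{n}2.png",i); np.save(f"pics/{n}2.npy",d)
a=cv2.imread("pics/top2.png"); b=cv2.imread("pics/scene2.png")
f=lambda i,u,v,h: cv2.resize(i[v-h:v+h,u-h:u+h],(390,390),interpolation=cv2.INTER_CUBIC)
s=get_state(); p=s["tool_pos"]; print(s['t'],p,s["contact_force"]); plan(.50,.159,.239,21)
l=p-[0,0,.031]
U=[tuple(int(x) for x in proj(n,l)) for n in("top","scene")]; print(U)
cv2.imwrite("pics/c2.png",np.hstack([f(a,*U[0],50),f(b,U[1][0],U[1][1]+15,55)]))
E
```

```text
6.1333 [0.50071245 0.1586323  0.2398772 ] [ 0.61955506 -0.50096638 -4.02034899]
yaw now 20.94 dp tot [-0.0011 -0.0012  0.0018] rot tot [ 0.      0.     -0.0003] min rows 1.0 1.0
[(239, 215), (282, 207)]
```

View pics/c2.png

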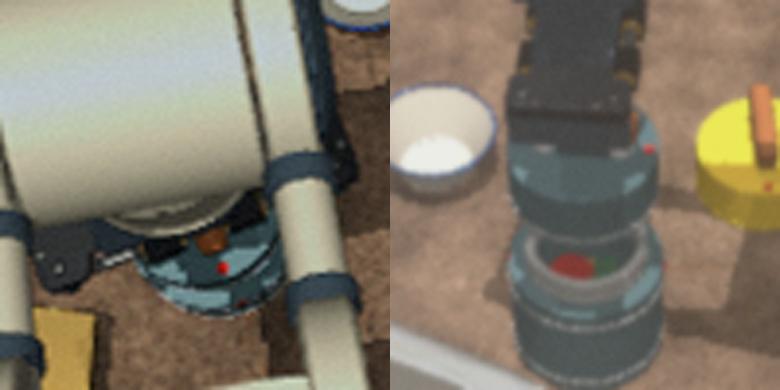

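The crop shows the lid held above the canister: lid dot at crop (651,149), canister dot at (663,267). In the top half, the lid and canister dots line up at (222,267) and (241,302). Next I fit side-wall circles to both in the same view.

```bash
cat > m.py <<'E'
from h import *
from scipy.optimize import least_squares
def fitr(xy,r): 
    q=least_squares(lambda p:np.hypot(xy[:,0]-p[0],xy[:,1]-p[1])-r,xy.mean(0)-[0,.03],loss="soft_l1",f_scale=.001); return q.x.round(4),np.sqrt(np.mean(q.fun**2)).round(4)
def red(i,u0,v0,h=10):
    j=i.astype(float); w=np.clip(j[...,2]-np.maximum(j[...,1],j[...,0])-25,0,None); v,u=np.mgrid[:420,:560]; w*=(abs(u-u0)<h)&(abs(v-v0)<h); return ((u*w).sum()/w.sum(),(v*w).sum()/w.sum(),w.max())
E
python3 - <<'E'
from m import *
for n,k in(("scene",0),("scene",2),("top",0)):
    P=cloud(n,np.load(f"pics/{n}{k}.npy")); i=cv2.imread(f"pics/{n}{k}.png").astype(int); z=P[...,2]
    blue=(i[...,0]>i[...,2])
    near=(np.hypot(P[...,0]-.5,P[...,1]-.16)<.07)
    for nm,lo,hi,r in(("can",.02,.08,.056),("lid",.17,.20,.052)):
        m=near&(z>lo)&(z<hi); m=cv2.erode(m.astype(np.uint8),np.ones((3,3)))>0
        if m.sum()>30: print(n,k,nm,m.sum(),fitr(P[m][:,:2],r))
    for th in range(1): pass
P=cloud("scene",np.load("pics/scene0.npy")); z=P[...,2]
m=(np.hypot(P[...,0]-.464,P[...,1]+.192)<.07)&(z>.01)&(z<.037); m=cv2.erode(m.astype(np.uint8),np.ones((3,3)))>0
print("lid0 scene",m.sum(),fitr(P[m][:,:2],.052))
b=cv2.imread("pics/scene2.png"); a=cv2.imread("pics/top2.png")
s=110/390
x,y=282-55+(651-390)*s,222-55+149*s; r=red(b,x,y,5); print("scene lid dot",r,ray("scene",r[0],r[1],.209))
x,y=282-55+(663-390)*s,222-55+267*s; r=red(b,x,y,5); print("scene can dot",r,[ray("scene",r[0],r[1],q) for q in(.08,.085,.09)])
s=100/390
x,y=239-50+222*s,215-50+267*s; r=red(a,x,y,4); print("top lid dot",r,ray("top",r[0],r[1],.209))
x,y=239-50+241*s,215-50+302*s; r=red(a,x,y,3); print("top can dot",r,[ray("top",r[0],r[1],q) for q in(.08,.085,.09)])
E
```

```text
scene 0 can 673 (array([0.5026, 0.1604]), np.float64(0.0123))
scene 2 can 535 (array([0.5035, 0.1599]), np.float64(0.0137))
scene 2 lid 186 (array([0.5043, 0.1591]), np.float64(0.0014))
top 0 can 338 (array([0.553 , 0.1359]), np.float64(0.0139))
lid0 scene 95 (array([ 0.4668, -0.1954]), np.float64(0.0023))
scene lid dot (np.float64(300.00320512820514), np.float64(208.39423076923077), np.float64(70.0)) [0.4620591  0.14117476 0.209     ]
scene can dot (np.float64(306.020202020202), np.float64(242.2929292929293), np.float64(10.0)) [array([0.44771261, 0.13301033, 0.08      ]), array([0.4460191 , 0.13674396, 0.085     ]), array([0.44432559, 0.1404776 , 0.09      ])]
top lid dot (np.float64(245.8391376451078), np.float64(233.17412935323384), np.float64(147.0)) [0.45867307 0.14299763 0.209     ]
top can dot (np.float64(251.1153846153846), np.float64(242.84615384615384), np.float64(14.0)) [array([0.44630361, 0.13768307, 0.08      ]), array([0.4459236 , 0.13740924, 0.085     ]), array([0.44554359, 0.1371354 , 0.09      ])]
```

```bash
python3 - <<'E'
from m import *
for k in(0,2):
    P=cloud("scene",np.load(f"pics/scene{k}.npy")); z=P[...,2]; rr=np.hypot(P[...,0]-.5026,P[...,1]-.16)
    for nm,lo,hi,r in(("can",.015,.08,.056),("lid",.168,.203,.052)):
        m=(rr<.07)&(rr>.045)&(z>lo)&(z<hi); m=cv2.erode(m.astype(np.uint8),np.ones((3,3)))>0
        if m.sum()>30: print(k,nm,m.sum(),fitr(P[m][:,:2],r))
a=cv2.imread("pics/top0.png"); b=cv2.imread("pics/scene0.png")
d=[ray("top",*red(a,u,v,3)[:2],.044)[:2] for u,v in((382.4,221.8),(375.6,255.4))]; print("top dots",d,np.linalg.norm(d[0]-d[1]),(d[0]+d[1])/2,np.degrees(np.arctan2(*(d[0]-d[1])[::-1])))
d=[ray("scene",*red(b,u,v,3)[:2],.044)[:2] for u,v in((335.5,164.5),(360.3,177.7))]; print("scene dots",d,np.linalg.norm(d[0]-d[1]),(d[0]+d[1])/2,np.degrees(np.arctan2(*(d[0]-d[1])[::-1])))
d=[red(b,u,v,3)for u,v in((261.3,238.7),(304.7,241.9))]; print(d)
for q in (.08,.085): 
  e=[ray("scene",*x[:2],q)[:2] for x in d]; print(q,(e[0]+e[1])/2,np.linalg.norm(e[0]-e[1]),np.degrees(np.arctan2(*(e[0]-e[1])[::-1])))
E
```

```text
0 can 618 (array([0.5034, 0.1598]), np.float64(0.0025))
2 can 479 (array([0.5039, 0.1593]), np.float64(0.0019))
2 lid 232 (array([0.5043, 0.1591]), np.float64(0.0015))
top dots [array([ 0.50498367, -0.20524211]), array([ 0.41845662, -0.18459802])] 0.08895565696253278 [ 0.46172015 -0.19492007] -13.419067017985292
scene dots [array([ 0.51149237, -0.20901705]), array([ 0.42312803, -0.1860668 ])] 0.09129605585299 [ 0.4673102  -0.19754193] -14.559349609084832
[(np.float64(259.53125), np.float64(238.4375), np.float64(9.0)), (np.float64(305.1810344827586), np.float64(241.8448275862069), np.float64(20.0))]
0.08 [0.5056462  0.15380868] 0.11855153127009768 20.935852537605538
0.085 [0.50368608 0.1574466 ] 0.1180059706387978 20.93585253760551
```

>>> servo_tool(increments=[{"dp": [-0.002, 0, 0.01], "rotation": [0, 0, 0]}, {"dp": [0, 0, 0.03], "rotation": [0, 0, 0]}, {"dp": [0, 0, 0.03], "rotation": [0, 0, 0]}, {"dp": [0, 0, 0.016], "rotation": [0, 0, 0]}, {"dp": [0, 0, 0.006], "rotation": [0, 0, 0]}])

```text
t: 6.55
tool_pos: [0.499, 0.1581, 0.1925]
ee_rot: [3.089, 0.572, -0.003]
contact_force: [-0.6, 0.0, -5.1]
gripper_width: 0.0175
finger_force: 40.0
```

>>> servo_tool(increments=[{"dp": [0, 0, 0.003], "rotation": [0, 0, 0]}, {"dp": [0, 0, 0.003], "rotation": [0, 0, 0]}, {"dp": [0, 0, 0.003], "rotation": [0, 0, 0]}, {"dp": [0, 0, 0.003], "rotation": [0, 0, 0]}, {"dp": [0, 0, 0.003], "rotation": [0, 0, 0]}])

```text
t: 6.97
tool_pos: [0.5, 0.1584, 0.1867]
ee_rot: [-3.089, -0.573, -0.001]
contact_force: [-0.3, 0.6, -4.6]
gripper_width: 0.0177
finger_force: 40.0
```

```bash
python3 - <<'E'
from h import *
s=get_state(); print(s['t'],s['tool_pos'],s["contact_force"],s["ft_torque"]); plan(.4998,.1583,.167,21)
E
```

```text
6.9667 [0.4999979  0.15836436 0.18666374] [-0.31923081  0.62002421 -4.57375242] [0.00646387 0.00563241 0.03284869]
yaw now 21.01 dp tot [-0.0004 -0.      0.0393] rot tot [ 0.     -0.0002  0.    ] min rows 1.0 1.0
```

Weight is about −4.6 N with no contact yet. I keep going down slowly.

>>> servo_tool(increments=[{"dp": [0, 0, 0.002], "rotation": [0, 0, 0]}, {"dp": [0, 0, 0.002], "rotation": [0, 0, 0]}, {"dp": [0, 0, 0.002], "rotation": [0, 0, 0]}, {"dp": [0, 0, 0.002], "rotation": [0, 0, 0]}, {"dp": [0, 0, 0.002], "rotation": [0, 0, 0]}])

```text
t: 7.38
tool_pos: [0.4998, 0.1583, 0.1813]
ee_rot: [-3.089, -0.573, -0.0]
contact_force: [-0.3, 0.1, -3.7]
gripper_width: 0.0178
finger_force: 40.0
```

>>> servo_tool(increments=[{"dp": [0, 0, 0.002], "rotation": [0, 0, 0]}, {"dp": [0, 0, 0.002], "rotation": [0, 0, 0]}, {"dp": [0, 0, 0.002], "rotation": [0, 0, 0]}, {"dp": [0, 0, 0], "rotation": [0, 0, 0]}, {"dp": [0, 0, 0], "rotation": [0, 0, 0]}])

```text
t: 7.8
tool_pos: [0.4997, 0.1583, 0.1783]
ee_rot: [3.089, 0.573, -0.0]
contact_force: [0.2, -0.7, -5.1]
gripper_width: 0.0179
finger_force: 40.0
```

```bash
python3 - <<'E'
from h import *
s=get_state(); print(s['t'],s['tool_pos'],s["contact_force"],s["ft_torque"]); plan(.4998,.1583,.167,21)
E
```

```text
7.8 [0.49971579 0.15827974 0.17834069] [ 0.17488099 -0.6904407  -5.13989136] [-0.14072685  0.00305351  0.01333436]
yaw now 21.01 dp tot [0.0002 0.     0.0227] rot tot [-0.      0.0001  0.0001] min rows 1.0 1.0
```

>>> servo_tool(increments=[{"dp": [0, 0, 0.002], "rotation": [0, 0, 0]}, {"dp": [0, 0, 0.002], "rotation": [0, 0, 0]}, {"dp": [0, 0, 0.002], "rotation": [0, 0, 0]}, {"dp": [0, 0, 0.002], "rotation": [0, 0, 0]}, {"dp": [0, 0, 0.002], "rotation": [0, 0, 0]}])

```text
t: 8.22
tool_pos: [0.4998, 0.1583, 0.1733]
ee_rot: [-3.089, -0.573, -0.0]
contact_force: [0.1, 0.9, -3.3]
gripper_width: 0.0179
finger_force: 40.0
```

>>> servo_tool(increments=[{"dp": [0, 0, 0.002], "rotation": [0, 0, 0]}, {"dp": [0, 0, 0.002], "rotation": [0, 0, 0]}, {"dp": [0, 0, 0.002], "rotation": [0, 0, 0]}, {"dp": [0, 0, 0.002], "rotation": [0, 0, 0]}, {"dp": [0, 0, 0], "rotation": [0, 0, 0]}])

```text
t: 8.63
tool_pos: [0.4997, 0.1583, 0.1693]
ee_rot: [-3.089, -0.573, 0.0]
contact_force: [0.1, -0.5, -2.0]
gripper_width: 0.0179
finger_force: 40.0
```

```bash
python3 - <<'E'
from h import *
s=get_state(); print(s['t'],s['tool_pos'],s["contact_force"],s["ft_torque"]); plan(.4998,.1583,.167,21)
E
```

```text
8.6333 [0.49972577 0.15834332 0.16926208] [ 0.07410884 -0.52833482 -1.97360544] [-0.01622528  0.07924192 -0.03129422]
yaw now 21.01 dp tot [0.0001 0.0001 0.0045] rot tot [-0.  0.  0.] min rows 1.0 1.0
```

The inner lid's weight has come off the gripper and the rim is about 2 mm above the shoulder, so the inner lid is seated. I lower slightly and begin the twist.

>>> servo_tool(increments=[{"dp": [0, 0, 0.002], "rotation": [0, 0, 0]}, {"dp": [0, 0, 0.001], "rotation": [0, 0, 0]}, {"dp": [0, 0, 0], "rotation": [0, 0, 0]}, {"dp": [0, 0, 0], "rotation": [0, 0, -0.01]}, {"dp": [0, 0, 0], "rotation": [0, 0, -0.02]}])

```text
t: 9.05
tool_pos: [0.4998, 0.1583, 0.168]
ee_rot: [-3.058, -0.719, -0.0]
contact_force: [0.6, 0.2, -2.1]
gripper_width: 0.018
finger_force: 40.0
```

>>> servo_tool(increments=[{"dp": [0, 0, 0], "rotation": [0, 0, -0.02]}, {"dp": [0, 0, 0], "rotation": [0, 0, -0.02]}, {"dp": [0, 0, 0], "rotation": [0, 0, -0.02]}, {"dp": [0, 0, 0], "rotation": [0, 0, -0.02]}, {"dp": [0, 0, 0], "rotation": [0, 0, 0]}])

```text
t: 9.47
tool_pos: [0.4998, 0.1583, 0.1679]
ee_rot: [-2.943, -1.1, -0.0]
contact_force: [-0.0, 0.5, -2.4]
gripper_width: 0.0177
finger_force: 40.0
```

```bash
python3 - <<'E'
from h import *
s=get_state(); print(s['t'],s['tool_pos'],s["contact_force"],s["ft_torque"]); plan(.4998,.1583,.168,106)
E
```

```text
9.4667 [0.49978446 0.15832807 0.16793537] [-0.02813964  0.48521648 -2.42320795] [-0.00067519 -0.06425193  0.03577484]
yaw now 41.0 dp tot [-0.      0.0001 -0.0001] rot tot [ 0.     -0.     -0.3611] min rows 1.0 10.0
```

>>> servo_tool(increments=[{"dp": [0, 0, 0], "rotation": [0, 0, -0.02]}, {"dp": [0, 0, 0], "rotation": [0, 0, -0.02]}, {"dp": [0, 0, 0], "rotation": [0, 0, -0.02]}, {"dp": [0, 0, 0], "rotation": [0, 0, -0.02]}, {"dp": [0, 0, 0], "rotation": [0, 0, -0.02]}])

```text
t: 9.88
tool_pos: [0.4998, 0.1583, 0.168]
ee_rot: [2.736, 1.543, 0.0]
contact_force: [-0.4, -0.9, -2.6]
gripper_width: 0.0178
finger_force: 40.0
```

>>> servo_tool(increments=[{"dp": [0, 0, 0], "rotation": [0, 0, -0.025]}, {"dp": [0, 0, 0], "rotation": [0, 0, -0.025]}, {"dp": [0, 0, 0], "rotation": [0, 0, -0.025]}, {"dp": [0, 0, 0], "rotation": [0, 0, -0.025]}, {"dp": [0, 0, 0], "rotation": [0, 0, -0.025]}])

```text
t: 10.3
tool_pos: [0.4998, 0.1583, 0.1679]
ee_rot: [2.382, 2.048, 0.0]
contact_force: [0.0, -1.3, -3.4]
gripper_width: 0.0176
finger_force: 40.0
```

>>> servo_tool(increments=[{"dp": [0, 0, 0], "rotation": [0, 0, -0.03]}, {"dp": [0, 0, 0], "rotation": [0, 0, -0.03]}, {"dp": [0, 0, 0], "rotation": [0, 0, -0.03]}, {"dp": [0, 0, 0], "rotation": [0, 0, -0.03]}, {"dp": [0, 0, 0], "rotation": [0, 0, -0.015]}])

```text
t: 10.72
tool_pos: [0.4998, 0.1583, 0.168]
ee_rot: [1.895, 2.506, 0.0]
contact_force: [-0.0, -0.7, -1.7]
gripper_width: 0.0179
finger_force: 40.0
```

```bash
python3 - <<'E'
from h import *
s=get_state(); print(s['t'],s['tool_pos'],s["contact_force"],s["ft_torque"],s["qpos"].round(2)); plan(.4998,.1583,.24,106)
i,d=grab_frame("scene"); b=i[175:285,227:337]; cv2.imwrite("pics/c3.png",cv2.resize(b,(440,440),interpolation=cv2.INTER_CUBIC))
E
```

```text
10.7167 [0.49979594 0.15833849 0.16796965] [-0.02922088 -0.73376446 -1.6672628 ] [ 0.02213561 -0.07530503  0.00824839] [ 0.19  0.44  1.68  0.    1.02 -0.08]
yaw now 105.79 dp tot [-1.000e-04  0.000e+00 -1.441e-01] rot tot [ 0.     -0.     -0.0011] min rows 2.0 1.0
```

View pics/c3.png

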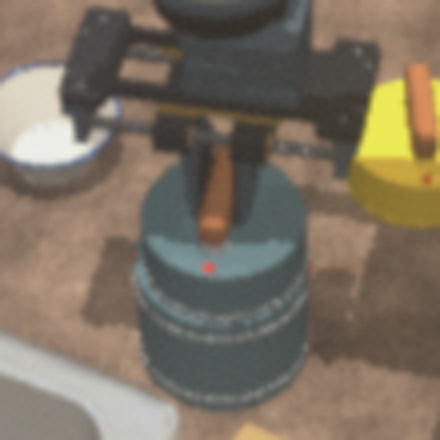

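The lid sits on the canister, turned about 85°: lid dot at crop (209,268), canister dot at (310,268). I lift slowly.

>>> servo_tool(increments=[{"dp": [0, 0, -0.002], "rotation": [0, 0, 0]}, {"dp": [0, 0, -0.002], "rotation": [0, 0, 0]}, {"dp": [0, 0, -0.004], "rotation": [0, 0, 0]}, {"dp": [0, 0, -0.004], "rotation": [0, 0, 0]}, {"dp": [0, 0, 0], "rotation": [0, 0, 0]}])

```text
t: 11.18
tool_pos: [0.5, 0.1584, 0.1744]
ee_rot: [1.9, 2.501, 0.001]
contact_force: [-0.3, -0.5, -2.6]
gripper_width: 0.0178
finger_force: 40.0
```

```bash
python3 - <<'E'
from h import *
s=get_state(); print(s['t'],s['tool_pos'],s["contact_force"],s["ft_torque"])
E
```

```text
11.1833 [0.50000706 0.15838198 0.17440391] [-0.29433296 -0.51488041 -2.61119361] [-0.03302652 -0.11040143 -0.00947693]
```

>>> servo_tool(increments=[{"dp": [0, 0, -0.01], "rotation": [0, 0, 0]}, {"dp": [0, 0, -0.02], "rotation": [0, 0, 0]}, {"dp": [0, 0, -0.03], "rotation": [0, 0, 0]}, {"dp": [0, 0, -0.06], "rotation": [0, 0, 0]}, {"dp": [0, 0, -0.06], "rotation": [0, 0, 0]}])

```text
t: 11.6
tool_pos: [0.4991, 0.1582, 0.2653]
ee_rot: [-1.899, -2.501, 0.002]
contact_force: [0.1, 0.4, -2.6]
gripper_width: 0.0177
finger_force: 40.0
```

>>> servo_tool(increments=[{"dp": [0, 0, -0.03], "rotation": [0, 0, 0]}, {"dp": [0, 0, 0], "rotation": [0, 0, 0]}, {"dp": [0, 0, 0], "rotation": [0, 0, 0]}, {"dp": [0, 0, 0], "rotation": [0, 0, 0]}, {"dp": [0, 0, 0], "rotation": [0, 0, 0]}])

```text
t: 12.02
tool_pos: [0.4991, 0.1582, 0.2778]
ee_rot: [-1.898, -2.501, 0.002]
contact_force: [0.2, -0.4, -3.3]
gripper_width: 0.0181
finger_force: 40.0
```

```bash
python3 - <<'E'
from h import *
s=get_state(); print(s['t'],s['tool_pos'],s["contact_force"],s["ft_torque"]); plan(.63,.38,.28,106)
print(np.linalg.norm([.63,.38]))
i,d=grab_frame("scene"); np.save("pics/scene4.npy",d); b=i[155:285,227:337]; cv2.imwrite("pics/c4.png",cv2.resize(b,(440,520),interpolation=cv2.INTER_CUBIC))
E
```

```text
12.0167 [0.49910689 0.158167   0.27783215] [ 0.23386949 -0.43455054 -3.29321874] [-0.02052618 -0.10223313  0.01279767]
yaw now 105.6 dp tot [ 0.3569  0.3715 -0.005 ] rot tot [-0.0007 -0.0001 -0.0022] min rows 7.0 1.0
0.7357309290766564
```

View pics/c4.png

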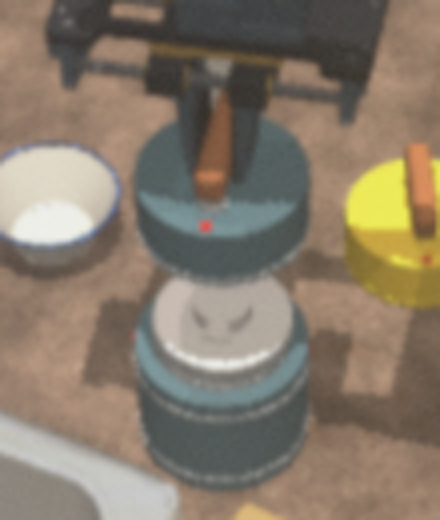

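The white inner lid is seated flat on the neck (crop (225,325)), and the outer lid hangs alone above it. Next it goes over the sink bowl.

>>> servo_tool(increments=[{"dp": [0.02, 0.018, 0], "rotation": [0, 0, 0]}, {"dp": [0.04, 0.036, 0], "rotation": [0, 0, 0]}, {"dp": [0.046, 0.042, 0], "rotation": [0, 0, 0]}, {"dp": [0.046, 0.042, 0], "rotation": [0, 0, 0]}, {"dp": [0.046, 0.042, 0], "rotation": [0, 0, 0]}])

```text
t: 12.48
tool_pos: [0.5603, 0.2797, 0.2781]
ee_rot: [-1.899, -2.502, 0.001]
contact_force: [0.5, -0.5, -2.6]
gripper_width: 0.0178
finger_force: 40.0
```

>>> servo_tool(increments=[{"dp": [0.046, 0.042, 0], "rotation": [0, 0, 0]}, {"dp": [0.046, 0.042, 0], "rotation": [0, 0, 0]}, {"dp": [0.046, 0.042, 0], "rotation": [0, 0, 0]}, {"dp": [0.02, 0.018, 0], "rotation": [0, 0, 0]}, {"dp": [0.012, 0.009, 0], "rotation": [0, 0, 0]}])

```text
t: 12.9
tool_pos: [0.6109, 0.3828, 0.2772]
ee_rot: [-1.897, -2.503, 0.002]
contact_force: [-0.5, -0.4, -2.1]
gripper_width: 0.0179
finger_force: 40.0
```

>>> servo_tool(increments=[{"dp": [0, 0, 0], "rotation": [0, 0, 0]}, {"dp": [0, 0, 0], "rotation": [0, 0, 0]}, {"dp": [0, 0, 0], "rotation": [0, 0, 0]}, {"dp": [0, 0, 0], "rotation": [0, 0, 0]}, {"dp": [0, 0, 0], "rotation": [0, 0, 0]}])

```text
t: 13.32
tool_pos: [0.6105, 0.3795, 0.2793]
ee_rot: [1.9, 2.502, 0.0]
contact_force: [-0.3, -0.4, -2.4]
gripper_width: 0.0179
finger_force: 40.0
```

```bash
python3 - <<'E'
from m import *
s=get_state(); print(s['t'],s['tool_pos'],s['ee_rot'],s["contact_force"],s["ft_torque"],abs(s['qvel']).max())
i,d=grab_frame("scene"); cv2.imwrite("pics/s5.png",i)
P=cloud("scene",d); z=P[...,2]; rr=np.hypot(P[...,0]-.5026,P[...,1]-.16)
m=(rr<.07)&(rr>.045)&(z>.015)&(z<.08); m=cv2.erode(m.astype(np.uint8),np.ones((3,3)))>0; print("can",fitr(P[m][:,:2],.056))
m=(rr<.025); print("inner top z",np.median(z[m]),np.percentile(z[m],[10,90]))
# tilt: inner lid plane
m=(rr<.04)&(z>.105)&(z<.14); A=np.c_[P[m][:,:2],np.ones(m.sum())]; print("slope",np.linalg.lstsq(A,z[m],rcond=None)[0][:2])
E
```

```text
13.3167 [0.61052257 0.37950813 0.27930839] [1.90001976e+00 2.50170548e+00 1.53472235e-04] [-0.31391081 -0.3614581  -2.43237472] [-0.02686108 -0.15102198  0.01518272] 0.0060676049583450915
can (array([0.5037, 0.1588]), np.float64(0.0015))
inner top z 0.1293659320387836 [0.11719356 0.13311572]
slope [-0.00104294 -0.00874322]
```

View pics/s5.png

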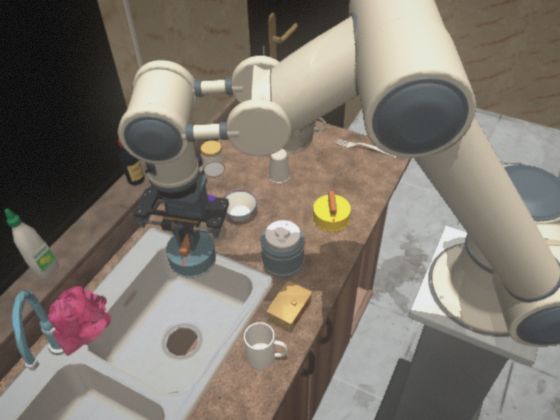

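The outer lid (190,250) is held level over the right-hand bowl. The canister (283,250) has not moved, and its inner lid is seated and level with the flange top at 0.117 m. The other things look untouched, so I hand in the job.

```bash
python3 -c "
from workcell import *
print(finish_job())"
```

```text
the job is handed in; nothing more can be done
None
```

The job is handed in: the inner lid is seated on the canister where it stood, and the outer lid, unlocked and lifted off alone, is held level over the right-hand sink bowl.

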